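# Close the service hatch of a bench power supply

## Task

The fuses of the bench power supply have been changed: put its service hatch cover back into the opening in the top of the case, fully home all round, then press the cover's quarter-turn wing in and turn it a quarter turn clockwise until its cam catches, so that the cover is locked on. Feel your way and keep the force on the case below 28 N (not quite 3 kg), and leave everything else on the bench where it lies.

Things in the scene. Friction and masses are not known exactly. Their poses are not given: they have to be found in the camera images.
- psu: Bench power supply, a grey sheet-metal box fixed to the bench: 300 mm along x, 212 mm along y, top at 105 mm. Origin under the centre of its base; -x is its front panel (knobs, window, binding posts), z up. Its top has one rectangular opening, 113 mm (x) by 83 mm (y) and 60 mm deep, with fuses inside.
- hatch (a point): Centre of that opening, level with the top of the case (105 mm above the bench); axes as psu. It lies 30 mm towards the front panel from the case's centre.
- slot (a point): Centre of the top of the steel receptacle inside the opening, as drawn: 11.5 mm below the case top. A channel 28 mm long (x), 34 mm wide, with a 9 mm wide slot along the case's x for the cross pin, grooved cheeks with lips beneath, and a floor. Its bracket is adjustable: the real receptacle stands up to 6.7 mm higher or lower in each unit, and this is not measured.
- cover: Loose hatch cover, grey sheet metal, 0.2 to 0.28 kg in all, standing on its skirt at the start. Flange 130 mm (x) by 100 mm (y), 4 mm thick; skirt below it 110 x 80 mm outside, 22 mm deep, lowest 4 mm turned in. Origin: centre of the skirt's lower edge, flange top at z = 26 mm. Home: flange flat on the case, origin 22 mm below hatch, x along the case's x, either way round.
- pin (a point): Centre of the stud's cross pin inside the cover's skirt, 22 mm long (along x) and 4 mm thick, parallel to the wing and turning with it; 4 mm above the cover's origin before pressing. With the wing unturned it enters the slot as the cover goes home.
- wing_mid (a point): Centre of the wing of the cover's captive stud, an upright steel bar 40 mm long (x), 10 mm thick (y), 18 mm high: grip here, fingers closing across y. Unpressed it is 56.5 mm above the cover's origin, the bar's underside 21.5 mm and its top 39.5 mm above the flange. Its x lies along the cover's x while unturned. The cover can be carried by it.
- press (a joint): How far the stud is pushed into the cover (m), sprung out at 0; spring 4 N at 0 to 9 N at 0.0195. Cover home: turned and let up, the pin rests in its catch somewhere between 0.001 and 0.015, by the receptacle's height. It is free of the lips 2.5 mm beyond the catch and meets the hard floor 4 mm beyond it, felt as a sharp rise of force: turn it there, lightly pressed.
- wing (a joint): Turn of the wing against the cover (rad): 0 unturned, growing clockwise seen from above, stop at 1.62; it does not turn the other way. With the cover home it turns only while pressed in past the lips; the groove takes the pin from about 1.1 to 1.3 on. It stays where it is left (friction 0.03 N m).
- meter: Bystander: hand-held multimeter lying face up, 166 x 82 x 36 mm, loose. Origin under its centre, x along its length.
- screwdriver: Bystander: loose screwdriver lying on the bench, 160 mm long.
- parts_tray: Bystander: small open grey parts tray, 110 x 80 x 22 mm, loose. Origin under its centre.
- jar: Bystander: small amber glass jar with a steel cap, 44 mm diameter, 50 mm high, loose. Origin under its centre.
- dish: Bystander: small white dish, 56 mm across, 16 mm high, standing loose on top of the power supply behind the hatch (about 140 mm from the hatch's centre). Origin under its centre.
- tweezers: Bystander: loose steel tweezers, 130 mm long, lying on the bench.
- driver_stand: Bystander: round black stand with six small screwdrivers, 68 mm diameter, 92 mm high, loose. Origin under its centre.
There are look-alikes about, which are no part of the job. What is shaped like the cover but pink or yellow is not meant.

How it is judged:
By the outcome, as a careful person would: the job done as asked, in the order asked, and still so for the second after the job is handed in, with the robot touching nothing.
It also fails if it takes over 51 s, if anything falls off the work surface, if the arm or the gripper's body presses on something with over 40 N, if the wrist force passes 120 N, or if a joint passes its speed limit or range.

## Robot

A 6-joint arm with a two-finger parallel gripper is mounted at the origin on the work surface. World frame = base frame: x ahead of the robot, y to its left, z up, the work surface at z = 0. Lengths are in m, angles in rad, forces in N, time in s.
With the tool pointing down it reaches from about 0.375 to 0.925 m from the base axis. Payload 5.7 kg.
Tool frame: the origin (TCP) lies on the centre line of the jaws, within the pads' length; the fingertips stand 11 mm ahead of it and the grasp point (between the pads) lies 8 mm behind it; z points along the fingers, y is the line along which they close (so a half turn about z gives the same grasp; the last joint's range is limited). The gripper opens to 85 mm and grips with 20 to 120 N. Pads are 22 mm wide; open, the fingers measure 114 mm over their backs; the gripper's body (76 mm by 85 mm) begins 54 mm behind the grasp point. The pads swing forward as they close: fully open they stand 13 mm farther back than shut.
Start: joints at [1.159, 0.359, 1.51, -0, 1.272, -0.115], TCP at [0.175, 0.574, 0.242] pointing down, gripper open.
Joint ranges: [-2.97, 2.97], [-1.01, 2.36], [0.21, 2.38], [-0.96, 4.11], [0.2, 2.71], [-2.98, 2.98]. Speed limits (rad/s): [2.39, 2.39, 3.14, 3.14, 3.14, 3.14].

## Interface

Orientations are given as a rotation vector (axis times angle).
In Python, from bench import status, cams, ctrl gives the robot as it stands.
- The arm moves only by the tool step_arm, never from a script. Its argument "targets" is a list of rows, each an object with "hand": the opening, from -1 (shut) to 1 (fully open); "linear": the shift along the tool's x, y, z in mm, a list of three; "roll": the turn about the tool's z in rad. A call has 1 to 20 rows; each row shifts and turns the commanded pose from where the row before left it, along the tool's axes as they then stand; what a row does not reach is not made up. A row lasts 1/12 s, in which the tool goes at most 41.7 mm and 7.16 degrees, less where a joint would pass 70% of its speed; a pose out of reach is approached as far as the arm can. A call is refused whole if a number of a shift passes 41.7 or a number of a turn 0.125, either way. A call with a gripper value outside its range is refused whole. The fingers move at their own pace and stop on an object; "force" is the grip in N (left out, the last holds). Time passes only in rows, so rows that do not move let the fingers close. It gives the time, the measured TCP pose, the force, the opening and the grip force at its end, in the units of the state.
- status.state(): the state, without advancing time (a new reading comes with each control period).
- cams.capture(name): name is "scene" or "top"; returns a dict with "frame" (400x640x3 uint8, blue, green, red), "K" (3x3 intrinsics, pixels), "cam_to_world" (4x4, takes a point from camera to world coordinates). Camera axes: x right, y up, looking along -z (the intrinsics and any distortion apply to the point x, -y, -z); pixel columns grow to the right and rows downward; lengths in m; the calibration is good to about 2 mm. A picture is of the moment at which its call begins. There is no depth.
- ctrl.job_done(): hands the job in; it is judged then, once.
The state is a dict: "time_s": time; "qpos": joint angles; "joint_velocities": joint speeds; "tau": joint torques, N m; "ee_pos": TCP position; "orientation": TCP orientation; "wrist_force": force on the tool from outside, world axes, zero at the start; "ft_torque": the same for the moment, N m; "opening": finger opening in m; "finger_force": force on a finger pad.
Only numpy, scipy, OpenCV 4.12 (cv2) and the standard library are available. Lean on these libraries where they do the work, as an engineer would, in place of code of your own. Each camera call takes 0.05 s, during which the arm holds its last target. There are 200 camera calls.

## Working session

There is one attempt and no reset: what is moved stays moved. The work goes in short steps, Python scripts to look and compute and a tool call to move; the robot and the scene stay as the last step left them, time stands still between calls to the robot, and variables do not carry over. Pictures are saved under pics/ and viewed, at most 10 in all, crops included, and the job is handed in when it is done.

Besides the shell and the picture viewer there is one more tool, called as a command line: name --argument value ..., lists and objects as JSON in quotes. step_arm: Moves the arm, as the interface text tells. Its arguments: {"type":"object","properties":{"targets":{"type":"array"},"force":{"type":"number"}},"required":["targets"]}

```bash
mkdir -p pics; python3 - <<'E'
from bench import status,cams
import cv2,numpy as np
print(status.state())
for n in("scene","top"):
    c=cams.capture(n); cv2.imwrite(f"pics/{n}0.png",c["frame"]); np.savez(f"pics/{n}0.npz",**c); print(n,c["K"].tolist(),c["cam_to_world"].round(4).tolist(),[k for k in c])
E
```

```text
{'time_s': 0.0, 'qpos': array([ 1.15893049e+00,  3.59490621e-01,  1.51141520e+00, -1.58397718e-05,
        1.27250539e+00, -1.15096374e-01]), 'joint_velocities': array([-0.00099833,  0.00135233,  0.00059855,  0.00076549, -0.00019933,
       -0.00041581]), 'tau': array([-1.77820248e-04, -5.27608323e+01, -2.78619719e+01, -1.42346598e-04,
        1.30999123e-02,  1.52504595e-05]), 'ee_pos': array([0.17520773, 0.5731682 , 0.24146869]), 'orientation': array([-4.64380299e-01, -3.10661614e+00,  2.76378955e-03]), 'wrist_force': array([-0.4971548 ,  0.4464342 ,  0.30291245]), 'ft_torque': array([-0.01653744,  0.00140331, -0.02788108]), 'finger_force': 0.0, 'opening': 0.08537350963534796}
scene [[445.18940816898396, 0.0, 315.47824387420155], [0.0, 445.18940816898396, 202.2997353534884], [0.0, 0.0, 1.0]] [[0.3858, -0.6756, 0.6283, 1.2562], [0.9226, 0.2812, -0.2642, -0.2252], [0.0018, 0.6815, 0.7318, 0.9812], [0.0, 0.0, 0.0, 1.0]] ['frame', 'K', 'cam_to_world']
top [[392.3517168349815, 0.0, 324.11282678624804], [0.0, 392.3517168349815, 200.8103120570245], [0.0, 0.0, 1.0]] [[-0.0299, 0.9759, -0.2163, 0.1915], [-0.9996, -0.0292, 0.0065, 0.0992], [0.0001, 0.2164, 0.9763, 1.4054], [0.0, 0.0, 0.0, 1.0]] ['frame', 'K', 'cam_to_world']
```

View pics/scene0.png

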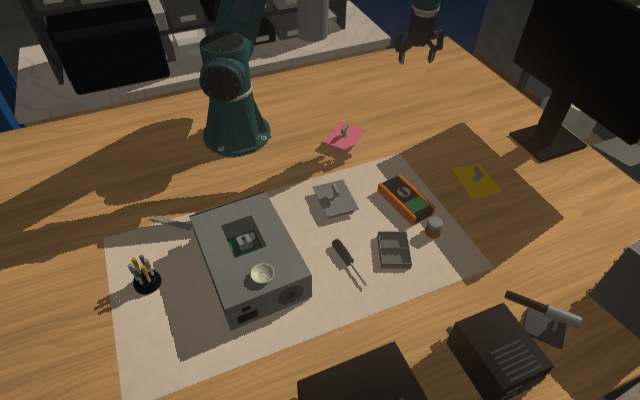

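View pics/top0.png

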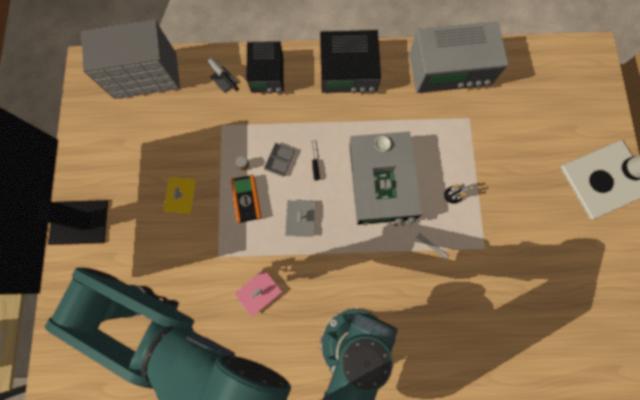

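Scene view: cover-shaped items are grey (335,198), pink (343,135) and yellow (477,180). In the top view they are at (304,217), (262,292) and (180,195). The grey one fits the description. The hatch is at scene (245,238) and top (385,183). I'll enlarge both views to confirm.

```bash
python3 - <<'E'
import cv2,numpy as np
s=cv2.imread("pics/scene0.png");t=cv2.imread("pics/top0.png")
a=cv2.resize(s[165:235,295:375],None,fx=5,fy=5,interpolation=cv2.INTER_CUBIC)[:300,:400]
b=cv2.resize(t[190:250,270:350],None,fx=5,fy=5,interpolation=cv2.INTER_CUBIC)
c=cv2.resize(s[185:335,180:320],(400,300)[::1],interpolation=cv2.INTER_CUBIC)
d=cv2.resize(t[125:230,340:480],(400,300),interpolation=cv2.INTER_CUBIC)
cv2.imwrite("pics/crop1.png",np.vstack([np.hstack([a,b]),np.hstack([c,d])]))
E
```

```text
(no output)
```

View pics/crop1.png

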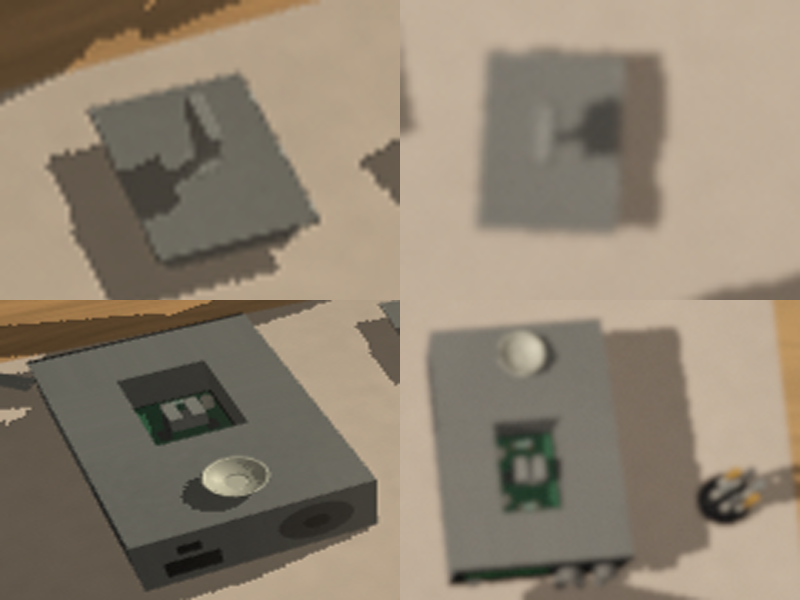

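Confirmed: the grey cover is loose, with its wing along world x, and its long side matches the opening's long side. The psu front panel faces the robot. Next I'll measure both.

```bash
cat > h.py <<'E'
import cv2,numpy as np
def ray(c,uv,z):
    K,T=c["K"],c["cam_to_world"]
    uv=np.atleast_2d(np.asarray(uv,float))
    d=np.c_[(uv[:,0]-K[0,2])/K[0,0],-(uv[:,1]-K[1,2])/K[1,1],-np.ones(len(uv))]@T[:3,:3].T
    return (T[:3,3]+d*((z-T[2,3])/d[:,2])[:,None])[:,:2]
def rectify(c,z,x0,y0,w,h,px=0.001):
    "metric view of plane z: col = (x-x0)/px, row=(y-y0)/px"
    W=np.array([[x0,y0],[x0+w,y0],[x0+w,y0+h],[x0,y0+h]])
    T=c["cam_to_world"]; p=(np.c_[W,np.full(4,z)]-T[:3,3])@T[:3,:3]
    uv=np.c_[p[:,0]/-p[:,2],-p[:,1]/-p[:,2]]*c["K"][0,0]+c["K"][:2,2]
    H=cv2.getPerspectiveTransform(uv.astype(np.float32),(np.float32([[0,0],[w,0],[w,h],[0,h]])/px).astype(np.float32))
    return cv2.warpPerspective(c["frame"],H,(int(w/px),int(h/px)),flags=cv2.INTER_CUBIC)
E
python3 - <<'E'
from h import *
S=dict(np.load("pics/scene0.npz"));T=dict(np.load("pics/top0.npz"))
for n,c,oc,cc in(("scene",S,[(221.3,226),(251.8,216),(265.8,247),(236,257.5)],[(313,186.5),(343,179.5),(359,209),(328,217.5)]),
              ("top",T,[(374.5,168),(395,167.5),(396.5,198),(376,199)],[(287.5,200.5),(314,200.5),(314,236),(286,236)])):
    for z,k in((.105,oc),(.026,cc)):
        w=ray(c,k,z); r=cv2.minAreaRect((w*1000).astype(np.float32)); print(n,w.mean(0).round(4),w.round(3).tolist(),r)
rows=[]
for c in(S,T):
    m=ray(S,[[243,237]],.105)[0]; q=ray(S,[[336,198]],.026)[0]
    rows.append(np.hstack([cv2.resize(rectify(c,z,p[0]-.1,p[1]-.07,.2,.14),None,fx=2,fy=2) for z,p in((.105,m),(.026,q))]))
print(m,q)
cv2.imwrite("pics/rect.png",np.vstack(rows))
E
```

```text
scene [ 0.5416 -0.1202] [[0.488, -0.164], [0.485, -0.081], [0.596, -0.08], [0.598, -0.156]] ((541.614501953125, -120.7761459350586), (110.48013305664062, 82.20545959472656), 1.8486181497573853)
scene [0.4415 0.182 ] [[0.373, 0.138], [0.38, 0.235], [0.509, 0.226], [0.504, 0.13]] ((441.5238342285156, 182.29937744140625), (97.21302032470703, 131.68736267089844), 86.41217803955078)
top [ 0.5358 -0.1218] [[0.591, -0.087], [0.59, -0.158], [0.482, -0.156], [0.481, -0.086]] ((535.3812866210938, -122.03327941894531), (71.00249481201172, 110.45065307617188), 89.35202026367188)
top [0.4365 0.1765] [[0.502, 0.222], [0.499, 0.126], [0.371, 0.129], [0.374, 0.228]] ((436.539306640625, 176.99209594726562), (98.86536407470703, 128.41183471679688), 88.2884521484375)
[ 0.54373928 -0.12252239] [0.4433519  0.18236051]
```

View pics/rect.png

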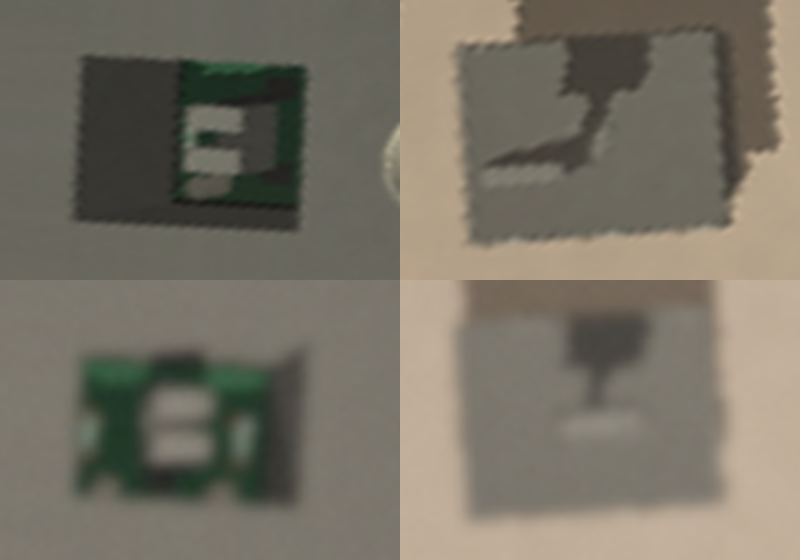

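The enlarged views agree to about 2–3 mm, a shared camera bias. The hatch is at about (0.539,-0.1223) with yaw +0.05. The cover is at about (0.439,0.179) with yaw -0.058. I'll move above the wing first.

step_arm --targets '[{"hand":1,"linear":[-8,-6,3],"roll":0},{"hand":1,"linear":[-18,-15,7],"roll":0},{"hand":1,"linear":[-25,-20,9],"roll":0},{"hand":1,"linear":[-25,-20,9],"roll":0},{"hand":1,"linear":[-25,-20,9],"roll":0},{"hand":1,"linear":[-25,-20,9],"roll":0},{"hand":1,"linear":[-25,-20,9],"roll":0},{"hand":1,"linear":[-25,-20,9],"roll":0},{"hand":1,"linear":[-25,-20,9],"roll":0},{"hand":1,"linear":[-25,-20,9],"roll":0},{"hand":1,"linear":[-25,-20,9],"roll":0},{"hand":1,"linear":[-25,-20,9],"roll":0},{"hand":1,"linear":[-25,-20,9],"roll":0},{"hand":1,"linear":[-25,-20,9],"roll":0},{"hand":1,"linear":[-25,-20,9],"roll":0},{"hand":1,"linear":[-17,-19,9],"roll":0},{"hand":1,"linear":[0,0,0],"roll":-0.12},{"hand":1,"linear":[0,0,0],"roll":-0.12},{"hand":1,"linear":[0,0,0],"roll":0},{"hand":1,"linear":[0,0,0],"roll":0}]'

```text
time_s: 1.77
ee_pos: [0.4393, 0.1786, 0.1061]
orientation: [-0.095, -3.14, 0.001]
wrist_force: [0.1, -0.7, -0.2]
opening: 0.0854
finger_force: 0.0
```

```bash
cat > to.py <<'E'
import sys,numpy as np
from bench import status
from scipy.spatial.transform import Rotation as R
def go(x,y,z,yaw):
    "tool-frame shift (mm) and roll to world target; yaw = line of tool x (mod pi)"
    s=status.state(); r=R.from_rotvec(s["orientation"]).as_matrix()
    d=r.T@(np.array([x,y,z])-s["ee_pos"])*1000; y0=np.arctan2(r[1,0],r[0,0])
    print("t %.2f pos %s yaw %.4f tilt %s"%(s["time_s"],s["ee_pos"].round(4),y0%np.pi,r[:2,2].round(4)))
    print("F",s["wrist_force"].round(2),"M",s["ft_torque"].round(3),"open %.4f grip %.1f"%(s["opening"],s["finger_force"]),"q",s["qpos"].round(2))
    print("shift",d.round(1),"roll %.3f"%-((yaw-y0+np.pi/2)%np.pi-np.pi/2))
if __name__=="__main__": go(*map(float,sys.argv[1:5]))
E
python3 to.py .439 .1788 .058 -.058
```

```text
t 1.77 pos [0.4393 0.1786 0.1061] yaw 3.0808 tilt [-0.0006 -0.0003]
F [ 0.06 -0.67 -0.24] M [ 0.028 -0.026 -0.024] open 0.0854 grip 0.0 q [ 0.24  0.36  1.93 -0.    0.85 -1.27]
shift [ 0.3  0.2 48.1] roll -0.003
```

step_arm --targets '[{"hand":1,"linear":[0,0,12],"roll":0},{"hand":1,"linear":[0,0,18],"roll":0},{"hand":1,"linear":[0,0,12],"roll":0},{"hand":1,"linear":[0,0,6],"roll":0},{"hand":-1,"linear":[0,0,0],"roll":0},{"hand":-1,"linear":[0,0,0],"roll":0},{"hand":-1,"linear":[0,0,0],"roll":0},{"hand":-1,"linear":[0,0,0],"roll":0},{"hand":-1,"linear":[0,0,0],"roll":0},{"hand":-1,"linear":[0,0,0],"roll":0},{"hand":-1,"linear":[0,0,0],"roll":0},{"hand":-1,"linear":[0,0,0],"roll":0},{"hand":-1,"linear":[0,0,0],"roll":0},{"hand":-1,"linear":[0,0,0],"roll":0}]' --force 60

```text
time_s: 2.93
ee_pos: [0.44, 0.1794, 0.0585]
orientation: [0.089, 3.14, 0.0]
wrist_force: [-0.3, 1.4, 3.7]
opening: 0.0083
finger_force: 62.8
```

```bash
python3 to.py .439 .1788 .2 -.058
```

```text
t 2.93 pos [0.44   0.1794 0.0585] yaw 3.0846 tilt [0.0007 0.0003]
F [-0.28  1.44  3.7 ] M [ 0.224 -0.025 -0.069] open 0.0083 grip 62.8 q [ 0.24  0.45  1.96  0.    0.73 -1.27]
shift [   0.9   -0.6 -141.5] roll 0.001
```

step_arm --targets '[{"hand":-1,"linear":[0,0,-6],"roll":0},{"hand":-1,"linear":[0,0,-12],"roll":0},{"hand":-1,"linear":[0,0,-20],"roll":0},{"hand":-1,"linear":[0,0,-25],"roll":0},{"hand":-1,"linear":[0,0,-25],"roll":0},{"hand":-1,"linear":[0,0,-25],"roll":0},{"hand":-1,"linear":[0,0,-18],"roll":0},{"hand":-1,"linear":[-4,-10,-10],"roll":0}]'

```text
time_s: 3.6
ee_pos: [0.4431, 0.1698, 0.2014]
orientation: [0.087, 3.139, 0.001]
wrist_force: [0.4, -0.3, -1.9]
opening: 0.0082
finger_force: 62.0
```

step_arm --targets '[{"hand":-1,"linear":[-8,-20,0],"roll":0},{"hand":-1,"linear":[-9,-23,0],"roll":0},{"hand":-1,"linear":[-9,-23,0],"roll":0},{"hand":-1,"linear":[-9,-23,0],"roll":0},{"hand":-1,"linear":[-9,-23,0],"roll":0},{"hand":-1,"linear":[-9,-23,0],"roll":0},{"hand":-1,"linear":[-9,-23,0],"roll":0},{"hand":-1,"linear":[-9,-23,0],"roll":0},{"hand":-1,"linear":[-9,-23,0],"roll":0},{"hand":-1,"linear":[-9,-23,0],"roll":0},{"hand":-1,"linear":[-9,-23,0],"roll":0},{"hand":-1,"linear":[-8,-20,0],"roll":0},{"hand":-1,"linear":[-6,-15,0],"roll":0},{"hand":-1,"linear":[0,0,0],"roll":-0.06},{"hand":-1,"linear":[0,0,0],"roll":-0.05},{"hand":-1,"linear":[0,0,0],"roll":0},{"hand":-1,"linear":[0,0,0],"roll":0}]'

```text
time_s: 5.02
ee_pos: [0.5379, -0.122, 0.1987]
orientation: [0.081, -3.139, -0.001]
wrist_force: [-0.3, 0.3, -2.5]
opening: 0.0085
finger_force: 62.0
```

```bash
python3 to.py .539 -.1223 .173 .05
```

```text
t 5.02 pos [ 0.5379 -0.122   0.1987] yaw 0.0516 tilt [-0.0017  0.0004]
F [-0.28  0.26 -2.5 ] M [-0.006  0.009  0.028] open 0.0085 grip 62.0 q [-0.35  0.34  1.67 -0.    1.14 -1.97]
shift [-1.1 -0.4 25.7] roll 0.002
```

The wrist reads 2.5 N, so the cover is being carried. I'll measure its pose in the grip with the same cameras, since the camera bias cancels against the hatch measurement.

```bash
python3 - <<'E'
from h import *
from bench import cams,status
z=status.state()["ee_pos"][2]-.0585+.026
out=[]
for n in("scene","top"):
    c=cams.capture(n); np.savez(f"pics/{n}1.npz",**c)
    out.append(cv2.resize(rectify(c,z,.439,-.2,.2,.15),None,fx=2,fy=2))
c=dict(np.load("pics/scene1.npz"))
out=np.hstack(out); raw=cv2.resize(c["frame"][130:270,160:330],None,fx=2.0,fy=2.0,interpolation=cv2.INTER_CUBIC)
cv2.imwrite("pics/r1.png",np.vstack([out,np.pad(raw,((0,0),(0,800-raw.shape[1]),(0,0)))]))
E
```

```text
(no output)
```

View pics/r1.png

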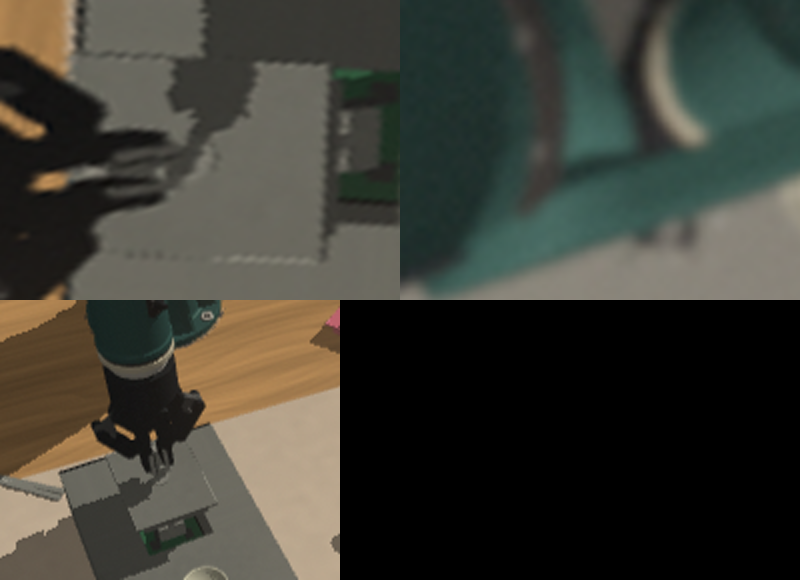

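The top view is blocked by the arm. In the scene view the flange's +x edge runs (330,63)-(324,260) and its +y edge (100,253)-(324,260). I'll fit these edges and the hatch edges to sub-pixel accuracy.

```bash
python3 - <<'E'
from h import *
def edge(img,p,q,x0,y0,px,half=10):
    "fit line to strongest gradient across segment p-q (rectified px)"
    p,q=np.float64(p),np.float64(q);t=(q-p)/np.linalg.norm(q-p);n=np.array([-t[1],t[0]])
    g=cv2.GaussianBlur(cv2.cvtColor(img,cv2.COLOR_BGR2GRAY),(0,0),2).astype(np.float32)
    s=np.arange(-half,half+.1,.5);pts=[]
    for a in np.linspace(.06,.94,60):
        m=p+(q-p)*a+s[:,None]*n
        v=cv2.remap(g,m[:,:1].astype(np.float32),m[:,1:].astype(np.float32),1).ravel()
        d=np.abs(np.gradient(v));k=d.argmax();w=slice(max(k-4,0),k+5)
        pts.append(p+(q-p)*a+n*(d[w]*s[w]).sum()/d[w].sum())
    pts=np.array(pts)
    for _ in range(2):
        vx,vy,cx,cy=cv2.fitLine(pts.astype(np.float32),cv2.DIST_HUBER,0,.01,.01).ravel()
        r=(pts-[cx,cy])@[-vy,vx];pts=pts[abs(r)<2.5*max(r.std(),.3)]
    ang=np.arctan2(vy,vx);ang=(ang+np.pi/4)%(np.pi/2)-np.pi/4
    return np.array([cx,cy])*px+[x0,y0],ang,r.std()*px*1000,len(pts)
S0=dict(np.load("pics/scene0.npz"));S1=dict(np.load("pics/scene1.npz"))
px=.00025
def run(c,z,x0,y0,segs,off):
    img=rectify(c,z,x0,y0,.21,.16,px)
    for n,(p,q) in segs.items():
        P=[(np.array(k)*.0005+off-[x0,y0])/px for k in(p,q)]
        c0,a,s,m=edge(img,*P,x0,y0,px); print(n,c0.round(5),"ang %.4f sd %.2fmm n%d"%(a,s,m))
h=np.array([.54373928,-.12252239])-[.1,.07]
print("hatch");run(S0,.105,.43,-.2,{"-y":((82,55),(306,66)),"+x":((306,66),(299,230)),"+y":((73,218),(299,230)),"-x":((82,55),(73,218))},h)
print("cover");run(S1,.1662,.43,-.205,{"-y":((258,63),(328,64)),"+x":((330,63),(324,260)),"+y":((110,253),(324,260))},np.array([.439,-.2]))
E
python3 to.py .539 -.1223 .173 .05
```

```text
hatch
-y [ 0.53876 -0.16251] ang 0.0494 sd 0.48mm n57
+x [ 0.5948  -0.11809] ang 0.0514 sd 0.60mm n59
+y [ 0.53682 -0.07968] ang 0.0466 sd 0.26mm n59
-x [ 0.48272 -0.12702] ang 0.0478 sd 0.63mm n58
cover
-y [ 0.58467 -0.1687 ] ang 0.0313 sd 0.29mm n60
+x [ 0.60169 -0.12477] ang 0.0401 sd 0.38mm n55
+y [ 0.54923 -0.07133] ang -0.0103 sd 1.04mm n58
t 5.12 pos [ 0.5382 -0.1217  0.199 ] yaw 0.0521 tilt [-0.001   0.0002]
F [-0.66 -0.2  -1.22] M [-0.01  -0.028  0.06 ] open 0.0084 grip 62.0 q [-0.35  0.33  1.67 -0.    1.14 -1.97]
shift [-0.8 -0.6 26. ] roll 0.002
```

step_arm --targets '[{"hand":-1,"linear":[-0.8,-0.3,6],"roll":-0.005},{"hand":-1,"linear":[-0.8,-0.3,10],"roll":0},{"hand":-1,"linear":[0,0,8],"roll":0},{"hand":-1,"linear":[0,0,4],"roll":0},{"hand":-1,"linear":[0,0,2],"roll":0},{"hand":-1,"linear":[0,0,2],"roll":0},{"hand":-1,"linear":[0,0,1],"roll":0},{"hand":-1,"linear":[0,0,1],"roll":0},{"hand":-1,"linear":[0,0,0],"roll":0},{"hand":-1,"linear":[0,0,0],"roll":0}]'

```text
time_s: 5.95
ee_pos: [0.5405, -0.1225, 0.1656]
orientation: [-0.091, 3.14, -0.0]
wrist_force: [0.1, -0.3, -2.4]
opening: 0.0087
finger_force: 62.0
```

```bash
python3 to.py .5397 -.1222 .1415 .057
```

```text
t 5.95 pos [ 0.5405 -0.1225  0.1656] yaw 0.0582 tilt [ 0.0004 -0.0003]
F [ 0.1  -0.25 -2.4 ] M [-0.082 -0.023 -0.034] open 0.0087 grip 62.0 q [-0.35  0.38  1.7  -0.    1.07 -1.98]
shift [ 0.8  0.3 24.1] roll 0.001
```

step_arm --targets '[{"hand":-1,"linear":[0.4,0,1],"roll":0},{"hand":-1,"linear":[0,0,1],"roll":0},{"hand":-1,"linear":[0,0,1],"roll":0},{"hand":-1,"linear":[0,0,1],"roll":0},{"hand":-1,"linear":[0,0,0],"roll":0}]'

```text
time_s: 6.37
ee_pos: [0.5398, -0.1224, 0.1611]
orientation: [0.091, -3.14, -0.0]
wrist_force: [-0.3, 0.5, -1.1]
opening: 0.0086
finger_force: 62.0
```

```bash
python3 to.py .5397 -.1222 .1415 .057
```

```text
t 6.37 pos [ 0.5398 -0.1224  0.1611] yaw 0.0582 tilt [-0.0003  0.    ]
F [-0.28  0.49 -1.06] M [ 0.044 -0.014  0.031] open 0.0086 grip 62.0 q [-0.35  0.38  1.7  -0.    1.06 -1.98]
shift [ 0.1  0.2 19.6] roll 0.001
```

step_arm --targets '[{"hand":-1,"linear":[0,0,1],"roll":0},{"hand":-1,"linear":[0,0,1],"roll":0},{"hand":-1,"linear":[0,0,1],"roll":0},{"hand":-1,"linear":[0,0,0],"roll":0}]'

```text
time_s: 6.7
ee_pos: [0.5398, -0.1224, 0.1581]
orientation: [0.091, -3.14, -0.0]
wrist_force: [-0.5, -0.5, -2.1]
opening: 0.0084
finger_force: 62.0
```

```bash
python3 to.py .5397 -.1222 .1415 .057
```

```text
t 6.70 pos [ 0.5398 -0.1224  0.1581] yaw 0.0582 tilt [-0.0004  0.    ]
F [-0.5  -0.45 -2.12] M [-0.018  0.001 -0.072] open 0.0084 grip 62.0 q [-0.35  0.38  1.71 -0.    1.05 -1.98]
shift [ 0.1  0.2 16.6] roll 0.001
```

No contact force with the skirt well inside the opening. I'll continue down towards home (TCP 0.1415), then go slower.

step_arm --targets '[{"hand":-1,"linear":[0,0,1.5],"roll":0},{"hand":-1,"linear":[0,0,1.5],"roll":0},{"hand":-1,"linear":[0,0,1.5],"roll":0},{"hand":-1,"linear":[0,0,0],"roll":0}]'

```text
time_s: 7.03
ee_pos: [0.5397, -0.1223, 0.1534]
orientation: [0.091, -3.14, -0.0]
wrist_force: [0.3, -0.7, -3.2]
opening: 0.0087
finger_force: 62.0
```

step_arm --targets '[{"hand":-1,"linear":[0,0,1.5],"roll":0},{"hand":-1,"linear":[0,0,1.5],"roll":0},{"hand":-1,"linear":[0,0,1.5],"roll":0},{"hand":-1,"linear":[0,0,0],"roll":0}]'

```text
time_s: 7.37
ee_pos: [0.5397, -0.1223, 0.149]
orientation: [0.091, -3.14, -0.0]
wrist_force: [0.0, -0.8, -2.5]
opening: 0.0085
finger_force: 62.0
```

step_arm --targets '[{"hand":-1,"linear":[0,0,1],"roll":0},{"hand":-1,"linear":[0,0,1],"roll":0},{"hand":-1,"linear":[0,0,1],"roll":0},{"hand":-1,"linear":[0,0,0],"roll":0}]'

```text
time_s: 7.7
ee_pos: [0.5398, -0.1224, 0.1461]
orientation: [0.091, -3.14, 0.0]
wrist_force: [0.4, 0.1, -2.4]
opening: 0.0085
finger_force: 62.0
```

step_arm --targets '[{"hand":-1,"linear":[0,0,1],"roll":0},{"hand":-1,"linear":[0,0,1],"roll":0},{"hand":-1,"linear":[0,0,1],"roll":0},{"hand":-1,"linear":[0,0,0],"roll":0}]'

```text
time_s: 8.03
ee_pos: [0.5398, -0.1224, 0.1431]
orientation: [0.091, -3.14, -0.0]
wrist_force: [-0.4, 0.2, -2.2]
opening: 0.0085
finger_force: 62.0
```

step_arm --targets '[{"hand":-1,"linear":[0,0,0.7],"roll":0},{"hand":-1,"linear":[0,0,0.7],"roll":0},{"hand":-1,"linear":[0,0,0],"roll":0}]'

```text
time_s: 8.28
ee_pos: [0.5399, -0.1224, 0.1418]
orientation: [0.091, -3.14, 0.0]
wrist_force: [-0.7, 0.9, -1.5]
opening: 0.0083
finger_force: 62.0
```

step_arm --targets '[{"hand":-1,"linear":[0,0,0.7],"roll":0},{"hand":-1,"linear":[0,0,0],"roll":0}]'

```text
time_s: 8.45
ee_pos: [0.54, -0.1225, 0.1416]
orientation: [-0.091, 3.14, -0.0]
wrist_force: [-1.4, -0.5, 2.1]
opening: 0.0084
finger_force: 62.8
```

step_arm --targets '[{"hand":-1,"linear":[0,0,0.7],"roll":0},{"hand":-1,"linear":[0,0,0],"roll":0}]'

```text
time_s: 8.62
ee_pos: [0.5401, -0.1224, 0.1409]
orientation: [-0.091, 3.14, -0.0]
wrist_force: [-1.1, 0.9, 4.4]
opening: 0.0086
finger_force: 62.9
```

Contact came at TCP 0.1415, exactly the home height, and the spring is now being felt. The floor is at least 5 mm in, so the first 3 mm is safe.

step_arm --targets '[{"hand":-1,"linear":[0,0,1],"roll":0},{"hand":-1,"linear":[0,0,1],"roll":0},{"hand":-1,"linear":[0,0,1],"roll":0},{"hand":-1,"linear":[0,0,0],"roll":0},{"hand":-1,"linear":[0,0,0],"roll":0}]'

```text
time_s: 9.03
ee_pos: [0.54, -0.1225, 0.1375]
orientation: [-0.091, 3.14, -0.0]
wrist_force: [-1.3, 0.6, 2.7]
opening: 0.0085
finger_force: 62.9
```

```bash
python3 to.py .5397 -.1222 .1415 .057; python3 - <<'E'
from bench import cams
import cv2,numpy as np
c=cams.capture("scene"); np.savez("pics/scene2.npz",**c)
cv2.imwrite("pics/s2.png",cv2.resize(c["frame"][160:290,170:330],None,fx=5,fy=4.6,interpolation=cv2.INTER_CUBIC))
E
```

```text
t 9.03 pos [ 0.54   -0.1225  0.1375] yaw 0.0582 tilt [ 0.0001 -0.0002]
F [-1.27  0.56  2.67] M [0.15  0.275 0.014] open 0.0085 grip 62.9 q [-0.35  0.41  1.73 -0.    1.   -1.98]
shift [ 0.3  0.3 -4. ] roll 0.001
```

View pics/s2.png

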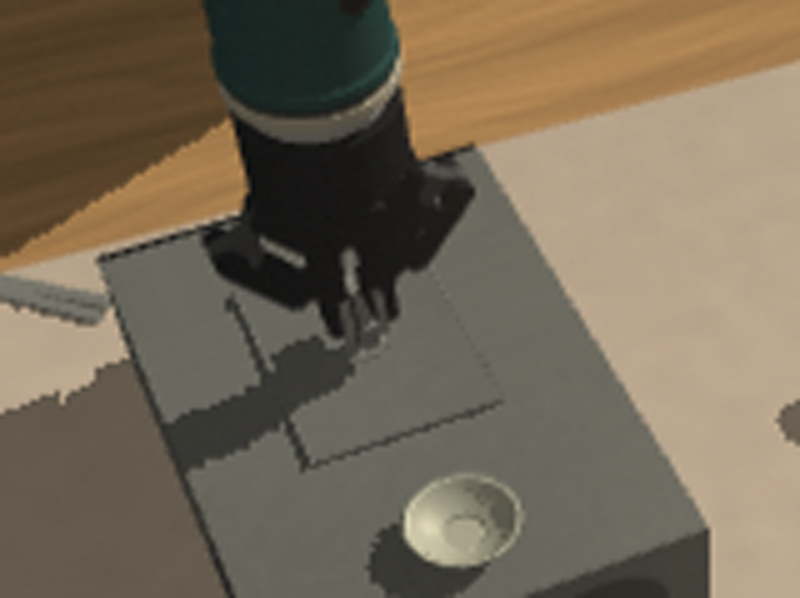

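The cover sits flush all round: its flange corner is at crop (307,467) with a thin even edge line. Press is about 4 mm, so I'll feel for the floor in small steps.

step_arm --targets '[{"hand":-1,"linear":[0,0,0.7],"roll":0},{"hand":-1,"linear":[0,0,0],"roll":0}]'

```text
time_s: 9.25
ee_pos: [0.5401, -0.1225, 0.1368]
orientation: [-0.091, 3.14, -0.0]
wrist_force: [-0.7, 0.9, 3.7]
opening: 0.0081
finger_force: 62.9
```

step_arm --targets '[{"hand":-1,"linear":[0,0,0.8],"roll":0},{"hand":-1,"linear":[0,0,0],"roll":0}]'

```text
time_s: 9.42
ee_pos: [0.54, -0.1224, 0.136]
orientation: [-0.091, 3.14, -0.0]
wrist_force: [-1.1, 0.6, 4.4]
opening: 0.009
finger_force: 62.9
```

step_arm --targets '[{"hand":-1,"linear":[0,0,0.8],"roll":0},{"hand":-1,"linear":[0,0,0],"roll":0}]'

```text
time_s: 9.58
ee_pos: [0.5401, -0.1225, 0.1352]
orientation: [-0.091, 3.14, -0.0]
wrist_force: [-1.3, 0.2, 5.6]
opening: 0.0084
finger_force: 63.0
```

step_arm --targets '[{"hand":-1,"linear":[0,0,0.8],"roll":0},{"hand":-1,"linear":[0,0,0],"roll":0}]'

```text
time_s: 9.75
ee_pos: [0.5401, -0.1225, 0.1344]
orientation: [-0.091, 3.14, -0.0]
wrist_force: [-0.4, -0.4, 4.6]
opening: 0.0084
finger_force: 63.0
```

step_arm --targets '[{"hand":-1,"linear":[0,0,0.8],"roll":0},{"hand":-1,"linear":[0,0,0],"roll":0}]'

```text
time_s: 9.92
ee_pos: [0.5401, -0.1225, 0.1337]
orientation: [-0.091, 3.14, -0.0]
wrist_force: [-1.5, -0.3, 5.6]
opening: 0.0081
finger_force: 63.0
```

step_arm --targets '[{"hand":-1,"linear":[0,0,0.8],"roll":0},{"hand":-1,"linear":[0,0,0],"roll":0}]'

```text
time_s: 10.08
ee_pos: [0.54, -0.1224, 0.1329]
orientation: [-0.091, 3.14, -0.0]
wrist_force: [0.0, 1.0, 5.0]
opening: 0.0084
finger_force: 63.1
```

step_arm --targets '[{"hand":-1,"linear":[0,0,0.8],"roll":0},{"hand":-1,"linear":[0,0,0],"roll":0}]'

```text
time_s: 10.25
ee_pos: [0.54, -0.1224, 0.1321]
orientation: [-0.092, 3.14, -0.0]
wrist_force: [-0.6, 1.1, 5.7]
opening: 0.0085
finger_force: 63.1
```

step_arm --targets '[{"hand":-1,"linear":[0,0,0.8],"roll":0},{"hand":-1,"linear":[0,0,0],"roll":0}]'

```text
time_s: 10.42
ee_pos: [0.5401, -0.1225, 0.1313]
orientation: [-0.091, 3.14, -0.0]
wrist_force: [-1.1, 1.0, 7.0]
opening: 0.0083
finger_force: 63.1
```

step_arm --targets '[{"hand":-1,"linear":[0,0,0.8],"roll":0},{"hand":-1,"linear":[0,0,0],"roll":0}]'

```text
time_s: 10.58
ee_pos: [0.54, -0.1224, 0.1305]
orientation: [-0.091, 3.14, -0.0]
wrist_force: [-1.0, 0.6, 6.0]
opening: 0.0084
finger_force: 63.2
```

step_arm --targets '[{"hand":-1,"linear":[0,0,0.8],"roll":0},{"hand":-1,"linear":[0,0,0],"roll":0}]'

```text
time_s: 10.75
ee_pos: [0.54, -0.1225, 0.1298]
orientation: [-0.091, 3.14, -0.0]
wrist_force: [-0.8, 0.4, 7.4]
opening: 0.0085
finger_force: 63.2
```

step_arm --targets '[{"hand":-1,"linear":[0,0,0.8],"roll":0},{"hand":-1,"linear":[0,0,0],"roll":0}]'

```text
time_s: 10.92
ee_pos: [0.5401, -0.1225, 0.129]
orientation: [-0.091, 3.14, -0.0]
wrist_force: [-1.6, 1.1, 7.1]
opening: 0.0083
finger_force: 63.2
```

step_arm --targets '[{"hand":-1,"linear":[0,0,0.8],"roll":0},{"hand":-1,"linear":[0,0,0],"roll":0}]'

```text
time_s: 11.08
ee_pos: [0.5401, -0.1225, 0.1282]
orientation: [-0.091, 3.14, -0.0]
wrist_force: [-1.5, 0.7, 7.1]
opening: 0.0085
finger_force: 63.3
```

step_arm --targets '[{"hand":-1,"linear":[0,0,0.8],"roll":0},{"hand":-1,"linear":[0,0,0],"roll":0}]'

```text
time_s: 11.25
ee_pos: [0.5401, -0.1224, 0.1274]
orientation: [-0.091, 3.14, -0.0]
wrist_force: [-2.5, -0.3, 6.4]
opening: 0.0081
finger_force: 63.3
```

step_arm --targets '[{"hand":-1,"linear":[0,0,0.8],"roll":0},{"hand":-1,"linear":[0,0,0],"roll":0}]'

```text
time_s: 11.42
ee_pos: [0.5401, -0.1225, 0.1268]
orientation: [-0.091, 3.14, -0.0]
wrist_force: [-2.1, 0.9, 8.0]
opening: 0.0083
finger_force: 63.5
```

step_arm --targets '[{"hand":-1,"linear":[0,0,0.5],"roll":0},{"hand":-1,"linear":[0,0,0],"roll":0}]'

```text
time_s: 11.58
ee_pos: [0.5401, -0.1225, 0.1266]
orientation: [-0.091, 3.14, -0.0]
wrist_force: [-1.9, 0.7, 10.6]
opening: 0.0084
finger_force: 64.0
```

step_arm --targets '[{"hand":-1,"linear":[0,0,0.4],"roll":0},{"hand":-1,"linear":[0,0,0],"roll":0}]'

```text
time_s: 11.75
ee_pos: [0.5402, -0.1225, 0.1266]
orientation: [-0.091, 3.14, -0.001]
wrist_force: [-4.4, 1.6, 14.1]
opening: 0.0087
finger_force: 64.4
```

The floor is at TCP 0.1266 (14 N). I'll ease off to a light press and start turning clockwise, watching the side forces.

step_arm --targets '[{"hand":-1,"linear":[0,0,-0.6],"roll":0},{"hand":-1,"linear":[0,0,0],"roll":0.05},{"hand":-1,"linear":[0,0,0],"roll":0.08},{"hand":-1,"linear":[0,0,0],"roll":0.08},{"hand":-1,"linear":[0,0,0],"roll":0}]'

```text
time_s: 12.17
ee_pos: [0.5401, -0.1232, 0.1267]
orientation: [0.244, 3.132, -0.002]
wrist_force: [-2.1, -2.2, 10.1]
opening: 0.0084
finger_force: 63.6
```

```bash
python3 to.py .54 -.1225 .1268 .057
```

```text
t 12.17 pos [ 0.5401 -0.1232  0.1267] yaw 2.9859 tilt [ 0.0004 -0.0015]
F [-2.09 -2.19 10.09] M [-0.273  0.55  -0.04 ] open 0.0084 grip 63.6 q [-0.35  0.42  1.74 -0.    0.98 -1.76]
shift [ 0.2  0.6 -0.1] roll -0.213
```

The turn pulls the tool towards -y, so the grip sits about 2–3 mm off the stud's axis along the wing. I'll follow the arc with a small tool -y shift per row.

step_arm --targets '[{"hand":-1,"linear":[0,-0.6,0],"roll":0},{"hand":-1,"linear":[0,-0.2,0],"roll":0.08},{"hand":-1,"linear":[0,-0.2,0],"roll":0.08},{"hand":-1,"linear":[0,0,0],"roll":0}]'

```text
time_s: 12.5
ee_pos: [0.54, -0.1239, 0.1267]
orientation: [0.494, 3.102, -0.001]
wrist_force: [-2.3, 0.1, 10.1]
opening: 0.0084
finger_force: 63.7
```

```bash
python3 to.py .54 -.1225 .1268 .057
```

```text
t 12.50 pos [ 0.54   -0.1239  0.1267] yaw 2.8258 tilt [ 0.0005 -0.001 ]
F [-2.33  0.07 10.08] M [-0.084  0.557 -0.021] open 0.0084 grip 63.7 q [-0.35  0.42  1.74 -0.    0.98 -1.6 ]
shift [ 0.4  1.3 -0.1] roll -0.373
```

step_arm --targets '[{"hand":-1,"linear":[0.2,-0.3,0],"roll":0.1},{"hand":-1,"linear":[0,-0.3,0],"roll":0.1},{"hand":-1,"linear":[0,-0.3,0],"roll":0.1},{"hand":-1,"linear":[0,0,0],"roll":0}]'

```text
time_s: 12.83
ee_pos: [0.5394, -0.1249, 0.1267]
orientation: [0.953, 2.993, -0.002]
wrist_force: [-1.6, -2.6, 9.1]
opening: 0.0086
finger_force: 63.6
```

```bash
python3 to.py .54 -.1225 .1268 .057
```

```text
t 12.83 pos [ 0.5394 -0.1249  0.1267] yaw 2.5248 tilt [ 0.0004 -0.0014]
F [-1.57 -2.61  9.07] M [-0.223  0.512 -0.017] open 0.0086 grip 63.6 q [-0.35  0.42  1.74 -0.    0.98 -1.3 ]
shift [ 0.9  2.3 -0.1] roll -0.674
```

step_arm --targets '[{"hand":-1,"linear":[-0.1,-0.6,0],"roll":0.1},{"hand":-1,"linear":[0,-0.4,0],"roll":0.1},{"hand":-1,"linear":[0,-0.4,0],"roll":0.1},{"hand":-1,"linear":[0,0,0],"roll":0}]'

```text
time_s: 13.17
ee_pos: [0.5385, -0.1258, 0.1267]
orientation: [1.39, 2.817, -0.001]
wrist_force: [-2.1, -0.8, 10.4]
opening: 0.0084
finger_force: 63.7
```

```bash
python3 to.py .54 -.1225 .1268 .057
```

```text
t 13.17 pos [ 0.5385 -0.1258  0.1267] yaw 2.2247 tilt [ 0.0003 -0.001 ]
F [-2.15 -0.79 10.36] M [-0.107  0.577 -0.023] open 0.0084 grip 63.7 q [-0.35  0.42  1.74 -0.    0.98 -1.01]
shift [ 1.7  3.2 -0.1] roll -0.974
```

step_arm --targets '[{"hand":-1,"linear":[0.1,-0.5,0],"roll":0.1},{"hand":-1,"linear":[0,-0.4,0],"roll":0.1},{"hand":-1,"linear":[0,-0.4,0],"roll":0.1},{"hand":-1,"linear":[0,0,0],"roll":0}]'

```text
time_s: 13.5
ee_pos: [0.5374, -0.1264, 0.1267]
orientation: [1.795, 2.577, -0.001]
wrist_force: [-2.8, -0.8, 10.2]
opening: 0.0085
finger_force: 63.7
```

```bash
python3 to.py .54 -.1225 .1268 .057
```

```text
t 13.50 pos [ 0.5374 -0.1264  0.1267] yaw 1.9247 tilt [ 0.0005 -0.001 ]
F [-2.85 -0.83 10.24] M [-0.147  0.453 -0.029] open 0.0085 grip 63.7 q [-0.36  0.42  1.74 -0.    0.98 -0.71]
shift [ 2.7  3.8 -0.1] roll -1.274
```

step_arm --targets '[{"hand":-1,"linear":[0,-0.7,0],"roll":0.1},{"hand":-1,"linear":[0,-0.4,0],"roll":0.1},{"hand":-1,"linear":[0,-0.4,0],"roll":0.1},{"hand":-1,"linear":[0,0,0],"roll":0}]'

```text
time_s: 13.83
ee_pos: [0.5361, -0.1267, 0.1267]
orientation: [2.16, 2.28, -0.0]
wrist_force: [-2.2, 0.7, 10.0]
opening: 0.0083
finger_force: 63.6
```

```bash
python3 to.py .54 -.1225 .1268 .057
```

```text
t 13.83 pos [ 0.5361 -0.1267  0.1267] yaw 1.6246 tilt [ 0.0008 -0.0007]
F [-2.18  0.68 10.04] M [-0.032  0.454 -0.012] open 0.0083 grip 63.6 q [-0.36  0.42  1.74 -0.    0.98 -0.41]
shift [ 3.9  4.1 -0.1] roll 1.568
```

Turned 1.57 rad. Now I'll let up about 4 mm and feel for the catch.

step_arm --targets '[{"hand":-1,"linear":[0,0,-1],"roll":0},{"hand":-1,"linear":[0,0,-1],"roll":0},{"hand":-1,"linear":[0,0,-1],"roll":0},{"hand":-1,"linear":[0,0,0],"roll":0}]'

```text
time_s: 14.17
ee_pos: [0.5361, -0.1266, 0.1295]
orientation: [2.154, 2.285, -0.0]
wrist_force: [-2.1, 0.0, 6.4]
opening: 0.0082
finger_force: 63.3
```

step_arm --targets '[{"hand":-1,"linear":[0,0,-0.6],"roll":0},{"hand":-1,"linear":[0,0,0],"roll":0}]'

```text
time_s: 14.33
ee_pos: [0.5361, -0.1267, 0.1301]
orientation: [2.154, 2.285, -0.0]
wrist_force: [-2.2, -0.9, 7.3]
opening: 0.0086
finger_force: 63.2
```

step_arm --targets '[{"hand":-1,"linear":[0,0,-0.6],"roll":0},{"hand":-1,"linear":[0,0,0],"roll":0}]'

```text
time_s: 14.5
ee_pos: [0.5361, -0.1266, 0.1306]
orientation: [2.154, 2.285, -0.0]
wrist_force: [-1.3, -0.2, 5.4]
opening: 0.0084
finger_force: 63.2
```

step_arm --targets '[{"hand":-1,"linear":[0,0,-0.5],"roll":0},{"hand":-1,"linear":[0,0,0],"roll":0}]'

```text
time_s: 14.67
ee_pos: [0.5361, -0.1266, 0.131]
orientation: [2.154, 2.285, -0.0]
wrist_force: [-0.2, -0.7, 4.5]
opening: 0.0084
finger_force: 62.9
```

step_arm --targets '[{"hand":-1,"linear":[0,0,-0.4],"roll":0},{"hand":-1,"linear":[0,0,0],"roll":0}]'

```text
time_s: 14.83
ee_pos: [0.536, -0.1266, 0.1311]
orientation: [2.155, 2.286, -0.0]
wrist_force: [0.5, -0.6, 1.9]
opening: 0.0084
finger_force: 62.5
```

step_arm --targets '[{"hand":-1,"linear":[0,0,-0.5],"roll":0},{"hand":-1,"linear":[0,0,0],"roll":0}]'

```text
time_s: 15.0
ee_pos: [0.5359, -0.1265, 0.1312]
orientation: [2.155, 2.286, -0.0]
wrist_force: [1.3, -2.1, -4.1]
opening: 0.0078
finger_force: 61.7
```

The catch holds against a light pull: the tool stopped at z 0.131 while the force reversed. I'll release and retreat.

step_arm --targets '[{"hand":-1,"linear":[0,0,0.4],"roll":0},{"hand":-0.6,"linear":[0,0,0],"roll":0},{"hand":-0.4,"linear":[0,0,0],"roll":0},{"hand":0,"linear":[0,0,0],"roll":0},{"hand":0.3,"linear":[0,0,0],"roll":0},{"hand":0.3,"linear":[0,0,0],"roll":0},{"hand":0.3,"linear":[0,0,-5],"roll":0},{"hand":0.3,"linear":[0,0,-15],"roll":0},{"hand":0.3,"linear":[0,0,-25],"roll":0},{"hand":0.3,"linear":[0,0,-30],"roll":0},{"hand":0.3,"linear":[0,0,-30],"roll":0},{"hand":0.3,"linear":[0,0,-15],"roll":0},{"hand":0.3,"linear":[0,0,0],"roll":0}]'

```text
time_s: 16.08
ee_pos: [0.5383, -0.1271, 0.256]
orientation: [2.15, 2.281, 0.005]
wrist_force: [0.5, -0.4, -0.0]
opening: 0.0553
finger_force: 0.0
```

```bash
python3 to.py .54 -.1225 .1268 .057; python3 - <<'E'
from bench import cams
import cv2,numpy as np
c=cams.capture("scene")
cv2.imwrite("pics/s3.png",cv2.resize(c["frame"][170:300,170:330],None,fx=5,fy=4.6,interpolation=cv2.INTER_CUBIC))
E
```

```text
t 16.08 pos [ 0.5383 -0.1271  0.256 ] yaw 1.6299 tilt [ 0.0076 -0.0029]
F [ 0.54 -0.41 -0.04] M [ 0.058 -0.041  0.038] open 0.0553 grip 0.0 q [-0.36  0.27  1.6  -0.    1.26 -0.42]
shift [  4.9   1.  129.2] roll -1.569
```

View pics/s3.png

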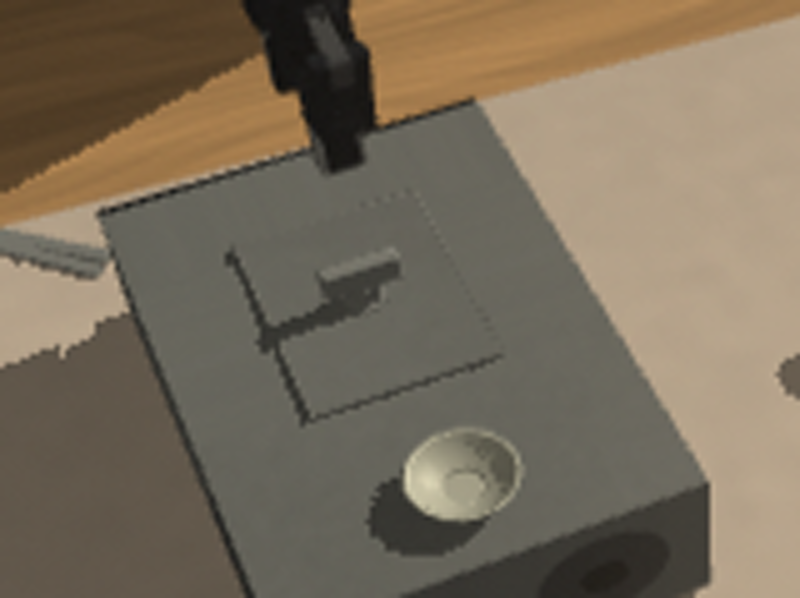

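The cover lies flush, with corners at (230,250), (307,422) and (500,352). The wing is crosswise at (360,270) and sits low, and the dish is undisturbed. I'll hand in.

```bash
python3 -c "
from bench import ctrl
print(ctrl.job_done())"
```

```text
the job is handed in; nothing more can be done
None
```

The hatch cover is home and flush, its wing is pressed in, turned 1.57 rad clockwise and caught, and the job is handed in; the highest wrist force I read was about 14 N, and I did not re-check the loose things on the bench beyond the dish.

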